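# Back the vial feed wheel off by one ratchet notch

## Task

The vial feeder on the desk has run one place too far. Without gripping anything, tip the pawl's ball lever over with a fingertip so that the pawl lifts out of the teeth and stays out, push the wheel's upright post to turn the wheel backward (clockwise from above) until just one tooth has passed under the raised pawl nose, tip the lever back so that the pawl drops into the gap behind that tooth, and push the post on backward until the next tooth stops firmly against the pawl; then let go. Do not touch the vials that stand in the wheel, and leave the beaker, stopper and petri dish beside the feeder alone.

Things in the scene. Friction and masses are not known exactly. Their poses are not given: they have to be found in the camera images.
- feeder: Vial feeder fixed to the desk: grey base plate 222x214x12 mm (x -95 to 127, y -95 to 119) with a flat bare-metal wheel on it. Origin on the wheel's upright axis at desk height, z up; all mm below are in this frame, wheel at 0. Vials (tops z 100) stand at radius 46 on the wheel's +x half, at -45, 0, 45 deg; the -x half carries only the push post. A black block 72 high stands at (112, 0).
- wheel_face (a point): Centre of the wheel's top face, z 40. The wheel is 160 mm across. 8 wedge teeth 12 mm high (tops z 52), 45 deg apart, stand on this face between radius 64 and 80; each is 24 mm long with a steep front and a ramp behind, with gaps of 32 mm. A steel hub 32 mm wide rises to z 54 in the middle.
- wheel (a joint): Turn of the wheel, rad; grows turning backward = clockwise from above. 0 = a tooth bears on the lowered pawl; starts -0.05 to 0. One notch is 0.785. Up to about 0.42 a tooth is under the nose; from 0.45 to 0.78 the next gap is; at 0.785 the next tooth bears on the lowered pawl, which blocks backward turning only. Stiff (about 1.5 N at the post), stays where left.
- pawl (a joint): Swing of pawl and lever, rad: 0 = nose fully down in a gap, 0.95 = fully lifted; on a tooth top up to 0.2. No spring: the lever is top-heavy, tips over by its own weight past about 0.5 either way and stays at that end. Under 1 N on the ball moves it. Lifting may first nudge the wheel forward by 3 mm.
- push_post (a point): On the wheel's only post, an upright steel pin 12 mm in diameter, z 40 to 86 (its foot is a 20 mm collar up to z 44); this point is on its axis at z 70, 60 mm from the wheel axis. It starts on the feeder's -x, -y side, 205 deg round from +x; backward turning carries it toward +y, 47 mm of arc for one notch. Push it from its -y side.
- lever_ball (a point): Centre of the black 20 mm ball on the pawl's lever, a 7 mm rod 55 mm long. It swings in the plane y = 106, outside the bracket, about the pivot line. Pawl down: ball at (43, 106, 110), leaning to -x; lifted: (93, 106, 108), leaning to +x; up to z 115 (ball centre) between. Push toward +x to lift the pawl, toward -x to lower it.
- pawl_pivot (a point): Pawl pivot at (66, 72, 60), its axis along the feeder's y. It sits in an aluminium bracket 20 x 26 mm reaching z 70. The pawl arm, 10 mm wide, runs from here along -x over the wheel's rim to the nose.
- pawl_nose (a point): Middle of the underside of the pawl's nose, 6 mm along x by 10 mm wide; lowered it is at (0, 72, 41.5), 1.5 mm above the wheel's face.
- beaker: Small beaker with pink content, 52 mm wide, 64 mm high, on the desk on the feeder's -y side; origin at the centre of its underside.
- stopper: Red-brown rubber stopper, 27 mm wide, 24 mm high, on the desk on the feeder's +y, -x side; origin at the centre of its underside.
- petri: Petri dish, 73 mm wide, 15 mm high, on the desk on the feeder's +y side; origin at the centre of its underside.
- vial_1: Screw-capped sample vial with a white cap, 22 mm wide, 58 mm high, standing loose in one of the wheel's pockets; origin at the centre of its underside.
- vial_2: Screw-capped sample vial with a red cap, 22 mm wide, 58 mm high, standing loose in one of the wheel's pockets; origin at the centre of its underside.
- vial_3: Screw-capped sample vial with a black cap, 22 mm wide, 58 mm high, standing loose in one of the wheel's pockets; origin at the centre of its underside.

How it is judged:
On the way, in this order (a step that is already met when the one before it is completed fails the run):
1. the pawl is lifted out of the teeth and over (above 0.75) before the wheel has gone back (value of joint pawl above 0.75 rad and value of joint wheel below 0.25 rad), for 0.2 s.
2. with the pawl up, the wheel is turned back until the tooth has passed (wheel above 0.36) (value of joint pawl above 0.6 rad and value of joint wheel above 0.36 rad), for 0.1 s.
3. the pawl is dropped into the next gap (below 0.1) with the wheel less than one notch back of it (value of joint pawl below 0.1 rad and value of joint wheel between 0.36 and 0.9 rad), for 0.2 s.
At the end, for the whole second after the job is handed in: The wheel is one notch back, its next tooth against the pawl (joint between 0.725 and 0.845 rad) and at rest; the pawl's nose is down in the gap (below 0.1 rad); the vials stand in their pockets; beaker, stopper and petri dish are within 20 mm of where they were (value of joint wheel between 0.725 and 0.845 rad and value of joint pawl below 0.1 rad and velocity of joint wheel between -0.03 and 0.03 rad/s and velocity of joint pawl between -0.1 and 0.1 rad/s and z of vial_1 in the frame of feeder between 0.034 and 0.05 m and z of vial_2 in the frame of feeder between 0.034 and 0.05 m and z of vial_3 in the frame of feeder between 0.034 and 0.05 m and angle between each of vial_1, vial_2, vial_3's own z axis and vertical below 0.3 rad and distance of each of beaker, stopper, petri from where it was at the start of the episode below 0.02 m); the robot touches nothing.
It fails at once if a vial is pushed by the fingers or arm (over 1 N) (contact force between any of the fingers, the arm and vial_1 above 1 N or contact force between any of the fingers, the arm and vial_2 above 1 N or contact force between any of the fingers, the arm and vial_3 above 1 N).
It fails at once if a vial is lifted (15 mm) or tipped (0.4 rad) (z of any of vial_1, vial_2, vial_3 in the frame of feeder above 0.057 m or angle between any of vial_1, vial_2, vial_3's own z axis and vertical above 0.4 rad).
It fails at once if a bystander is moved (20 mm) (distance of any of beaker, stopper, petri from where it was at the start of the episode above 0.02 m).
It fails at once if the wheel is turned back well past one notch (over 1.2 rad) (value of joint wheel above 1.2 rad).
It fails at once if the wheel is turned forward (below -0.6 rad) (value of joint wheel below -0.6 rad).
It also fails if it takes over 72 s, if anything falls off the work surface, if the arm or the gripper's body presses on something with over 40 N, if the wrist force passes 120 N, or if a joint passes its speed limit or range.

## Robot

A 6-joint arm with a two-finger parallel gripper is mounted at the origin on a cart in front of the work surface, level with it; the furniture and walls round the work are solid. World frame = base frame: x ahead of the robot, y to its left, z up, the work surface at z = 0. Lengths are in m, angles in rad, forces in N, time in s.
With the tool pointing down it reaches from about 0.35 to 0.775 m from the base axis. Payload 7.3 kg.
Tool frame: the origin (TCP) lies at the very end of the fingers, on their centre line; the grasp point (between the pads) lies 19 mm behind it; z points along the fingers, y is the line along which they close (so a half turn about z gives the same grasp; the last joint's range is limited). The gripper opens to 92 mm and grips with 3 to 60 N. Pads are 19 mm wide; open, the fingers measure 130 mm over their backs; the gripper's body (75 mm by 190 mm) begins 47 mm behind the grasp point.
Start: joints at [-1.45, 0.342, 1.524, -0, 1.275, -0.146], TCP at [0.138, -0.506, 0.227] pointing down, gripper open.
Joint ranges: [-2.53, 2.53], [-0.77, 2.02], [0.04, 2.7], [-1, 4.14], [0.28, 2.66], [-3.11, 3.11]. Speed limits (rad/s): [2.57, 2.57, 3.14, 3.14, 3.14, 3.14].

## Interface

Orientations are given as [roll, pitch, yaw] about the fixed x, y, z axes, in that order (R = Rz(yaw) Ry(pitch) Rx(roll)).
In Python, from cell import robot gives the robot as it stands.
- The arm moves only by the tool apply_moves, never from a script. Its argument "motion" is text: rows parted by semicolons, each of 7 numbers parted by spaces: the opening in per cent of the stroke, from 0 (shut) to 100 (fully open), then the shift along the tool's x, y, z in cm, then the turn, a rotation vector about the tool's x, y, z in rad. A call has 1 to 20 rows; each row shifts and turns the commanded pose from where the row before left it, along the tool's axes as they then stand; what a row does not reach is not made up. A row lasts 1/8 s, in which the tool goes at most 62.5 mm and 10.7 degrees, less where a joint would pass 70% of its speed; a pose out of reach is approached as far as the arm can. A call with a gripper value outside its range is refused whole. The fingers move at their own pace and stop on an object; "force" is the grip in N (left out, the last holds). Time passes only in rows, so rows that do not move let the fingers close. It gives the time, the measured TCP pose, the force, the opening and the grip force at its end, in the units of the state.
- robot.observe(): the state, without advancing time (a new reading comes with each control period).
- robot.read_camera(name): name is "side" or "top"; returns a dict with "img" (384x512x3 uint8, red, green, blue), "fovy" (degrees; the focal length in pixels is half the picture's height over the tangent of half this angle, whatever the lens; pixels are square), "cx", "cy" (the principal point, pixels), "k1" (the pictures are not rectified: a ray, as slopes to the right and down, at radius r is drawn at 1 + k1 r^2 times it, then the intrinsics apply), "R" (3x3) and "t" (3): a world point X has camera coordinates R X + t. Camera axes: x right, y down, z forward; pixel columns grow to the right and rows downward; lengths in m; the calibration is good to about 2 mm. A picture is of the moment at which its call begins. There is no depth.
- robot.hand_in(): hands the job in; it is judged then, once.
Trained networks look in a picture, given as the dict that the camera call returned (one of the last four; its "shot" number tells which), for a name from the list of things; names that differ only in an ending like _2 or _b are one class to them, and where a whole thing is asked for, a point or a joint stands for the part that bears it (a point fixed in the world has none). Each returns a list of dicts, best first, with "score" (0 to 1); they miss things now and then, are a little off and sometimes report something else, mostly with a low value. They report only what shows in the picture. A call takes as long as a camera call.
- robot.search_frame(target, picture): "centre" ([x, y, z] in m, in world coordinates, good to about 4 mm: the middle of the surface that is visible of it).
- robot.trace(target, picture): "pixels" (384x512 bool, what is visible of it).
The state is a dict: "time": time; "qpos": joint angles; "qvel": joint speeds; "joint_efforts": joint torques, N m; "tool_pos": TCP position; "tool_rot": TCP orientation; "contact_force": force on the tool from outside, world axes, zero at the start; "torque": the same for the moment, N m; "opening": finger opening in m; "grip_force": force on a finger pad.
Only numpy, scipy, OpenCV 4.12 (cv2) and the standard library are available. Lean on these libraries where they do the work, as an engineer would, in place of code of your own. Each camera call takes 0.05 s, during which the arm holds its last target. There are 200 camera calls.

## Working session

There is one attempt and no reset: what is moved stays moved. The work goes in short steps, Python scripts to look and compute and a tool call to move; the robot and the scene stay as the last step left them, time stands still between calls to the robot, and variables do not carry over. Pictures are saved under pics/ and viewed, at most 10 in all, crops included, and the job is handed in when it is done.

Besides the shell and the picture viewer there is one more tool, called after "Emit:" as a command line: name --argument value ..., lists and objects as JSON in quotes. apply_moves: Moves the arm, as the interface text tells. Its arguments: {"type":"object","properties":{"motion":{"type":"string"},"force":{"type":"number"}},"required":["motion"]}

```bash
mkdir -p pics
cat > h.py <<'E'
import numpy as np, cv2
from cell import robot
def K(p):
    f=p["img"].shape[0]/2/np.tan(np.radians(p["fovy"])/2)
    return np.array([[f,0,p["cx"]],[0,f,p["cy"]],[0,0,1.]]), np.array([p["k1"],0,0,0.])
def proj(p,X):
    k,d=K(p); return cv2.projectPoints(np.atleast_2d(np.float64(X)),cv2.Rodrigues(np.array(p["R"]))[0],np.array(p["t"],float),k,d)[0][:,0]
def ray(p,uv):
    k,d=K(p); n=cv2.undistortPoints(np.float64([[uv]]),k,d)[0,0]
    R=np.array(p["R"]); return -R.T@np.array(p["t"]), R.T@np.array([*n,1])
def tri(obs):
    A=np.zeros((3,3));b=np.zeros(3)
    for p,uv in obs:
        c,v=ray(p,uv); v=v/np.linalg.norm(v); M=np.eye(3)-np.outer(v,v); A+=M;b+=M@c
    return np.linalg.solve(A,b)
def save(p,n): cv2.imwrite(f"pics/{n}.png",p["img"][:,:,::-1])
E
python3 - <<'E'
from h import *
np.set_printoptions(precision=4,suppress=True)
for c in("side","top"):
    p=robot.read_camera(c); save(p,c+"0"); print(c,-np.array(p["R"]).T@p["t"],p["fovy"])
    for t in["feeder","wheel_face","push_post","lever_ball","pawl_pivot","pawl_nose","vial_1","beaker","stopper","petri"]:
        for r in robot.search_frame(t,p)[:3]: print(t,np.array(r["centre"]),round(r["score"],2),proj(p,r["centre"])[0])
s=robot.observe();print(s["time"],s["tool_pos"],s["tool_rot"],s["contact_force"])
E
```

```text
side [ 0.4985 -0.6449  0.6397] 53.164943289631665
feeder [ 0.5064 -0.1221  0.032 ] 0.83 [259.8269 261.0878]
feeder [ 0.481  -0.1096  0.0361] 0.4 [247.5622 255.1252]
wheel_face [ 0.4787 -0.1095  0.0404] 0.83 [246.4238 253.6909]
push_post [ 0.4753 -0.1101  0.0404] 0.93 [244.7742 253.9051]
lever_ball [ 0.5419 -0.0025  0.0607] 0.61 [275.3245 211.7762]
pawl_pivot [ 0.4987 -0.1204  0.0273] 0.73 [256.0824 261.9497]
pawl_pivot [ 0.5205 -0.0694  0.0889] 0.65 [266.6591 223.3066]
pawl_pivot [ 0.4758 -0.1119  0.0402] 0.5 [244.9979 254.6284]
pawl_nose [ 0.538  -0.0033  0.0646] 0.72 [273.6544 210.7197]
vial_1 [ 0.5184 -0.0696  0.0868] 0.74 [265.6287 224.1069]
vial_1 [ 0.5349 -0.1017  0.083 ] 0.56 [274.0938 236.5651]
vial_1 [ 0.5195 -0.1292  0.0808] 0.47 [266.706  247.4334]
beaker [ 0.5004 -0.2772  0.0363] 0.65 [257.0025 327.6514]
beaker [ 0.5452 -0.0072  0.0652] 0.18 [276.9487 211.6896]
stopper [0.4097 0.0808 0.0236] 0.65 [220.2778 200.3216]
stopper [ 0.478  -0.1114  0.0365] 0.19 [246.0965 255.649 ]
petri [0.5081 0.0947 0.0129] 0.97 [259.8444 200.0363]
top [0.3619 0.0329 1.0898] 49.534236433639
feeder [ 0.4951 -0.0822  0.0106] 0.86 [292.521  194.4963]
wheel_face [ 0.481  -0.0888  0.0409] 0.79 [296.3257 198.6385]
wheel_face [ 0.5403 -0.0185  0.0618] 0.59 [269.568  173.5054]
push_post [ 0.4759 -0.0944  0.0384] 0.92 [298.3778 200.7907]
lever_ball [ 0.5385 -0.0195  0.0633] 0.62 [269.9864 174.1234]
pawl_pivot [ 0.4944 -0.0814  0.0146] 0.86 [292.3774 194.5712]
pawl_nose [ 0.5387 -0.0187  0.066 ] 0.76 [269.726  173.8539]
vial_1 [ 0.5177 -0.0648  0.0949] 0.39 [289.223  180.8805]
beaker [ 0.4931 -0.2799  0.0349] 0.87 [369.5279 196.0575]
stopper [0.508  0.1037 0.0147] 0.28 [221.5377 187.6442]
petri [0.5079 0.1037 0.0146] 0.55 [221.5388 187.6874]
1.1 [ 0.1384 -0.5064  0.2267] [3.1415 0.     0.2667] [-0.3232 -0.6889  0.6665]
```

Run:
```python
import cv2
a=cv2.imread("pics/side0.png")[165:345,180:380]; cv2.imwrite("pics/s1.png",cv2.resize(a,None,fx=3.3,fy=3.3,interpolation=2))
b=cv2.imread("pics/top0.png")[120:260,210:400]; cv2.imwrite("pics/t1.png",cv2.resize(b,None,fx=4,fy=4,interpolation=2))
```

```text
(no output)
```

View pics/s1.png

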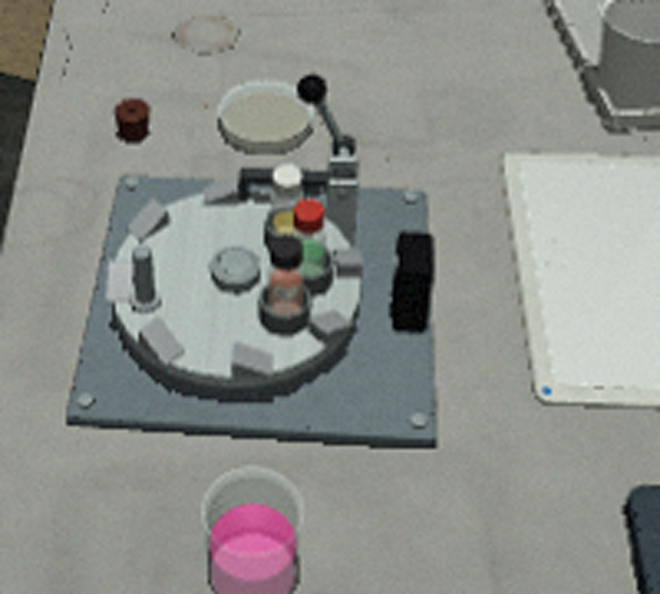

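View pics/t1.png

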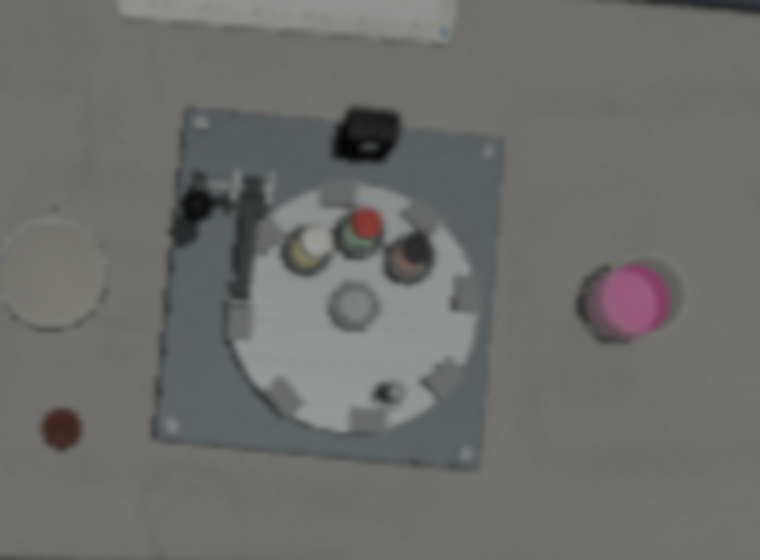

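```bash
cat > fit.py <<'E'
from h import *
from scipy.optimize import least_squares
np.set_printoptions(precision=4,suppress=True)
S=robot.read_camera("side");T=robot.read_camera("top")
s=lambda u,v:(u/3.3+180-.35,v/3.3+165-.35); t=lambda u,v:(u/4+210-.375,v/4+120-.375)
c=np.array([[127,119,12],[127,-95,12],[-95,-95,12],[-95,119,12],[0,0,54],[43,106,110]])/1e3
ts=[t(*a) for a in[(187,108),(503,138),(480,466),(153,438),(355,303),(198,204)]]
ss=[s(*a) for a in[(427,190),(437,438),(68,422),(120,177),(236,262),(312,89)]]
def W(q,P):
    a=q[2];R=np.array([[np.cos(a),-np.sin(a),0],[np.sin(a),np.cos(a),0],[0,0,1]]);return P@R.T+[q[0],q[1],0]
f=lambda q:np.r_[proj(T,W(q,c))-ts,proj(S,W(q,c))-ss].ravel()
r=least_squares(f,[.48,-.1,0.],loss="soft_l1");print(r.x,f(r.x).reshape(2,-1,2).tolist().__repr__()[:900])
q=r.x;np.save("pose.npy",q)
print("ball tri",tri([(T,ts[5]),(S,ss[5])]),W(q,c[5:]))
pt=tri([(T,t(398,390)),(S,s(143,252))]);print("post top tri",pt)
a=np.radians(205);P=np.array([[60*np.cos(a),60*np.sin(a),86]])/1e3
print("post exp",W(q,P),proj(T,W(q,P)),t(398,390),proj(S,W(q,P)),s(143,252))
g=np.array([[93,106,108],[112,0,72],[66,72,70]])/1e3;print(W(q,g))
E
python3 fit.py
```

```text
[ 0.4883 -0.0939 -0.0678] [[[-0.35643351551379965, -1.0368153381153604], [0.710604235325377, -0.933861503319747], [0.7040604394737784, 0.5484630191643873], [0.42568998255828205, 0.11718971200789952], [0.6135435747083875, -0.1417921509858786], [0.017850164071887775, -0.0387562826127521]], [[-0.42331695248617507, -0.43260375217082014], [0.5518861149518557, 0.25668342897841967], [-0.6906991731685252, -1.6343411351693362], [-0.3407578912290603, -0.9416002608542442], [-0.07833998041809309, -0.4143843192264285], [0.03929070583541261, -0.07606824675460189]]]
ball tri [0.5383 0.009  0.1098] [[0.5384 0.0089 0.11  ]]
post top tri [ 0.4323 -0.1155  0.0841]
post exp [[ 0.4323 -0.1155  0.086 ]] [[309.2249 216.8209]] (309.125, 217.125) [[222.6284 240.4062]] (222.98333333333335, 241.01363636363638)
[[ 0.5883  0.0056  0.108 ]
 [ 0.6    -0.1015  0.072 ]
 [ 0.559  -0.0265  0.07  ]]
```

Emit:
apply_moves --motion "0 0 0 0 0 0 0.167; 0 0 0 0 0 0 0.167; 0 3 -4.9 0 0 0 0; 0 3 -4.9 0 0 0 0; 0 3 -4.9 0 0 0 0; 0 3 -4.9 0 0 0 0; 0 3 -4.9 0 0 0 0; 0 3 -4.9 0 0 0 0; 0 3 -4.9 0 0 0 0; 0 3 -4.9 0 0 0 0; 0 3 -4.9 0 0 0 0; 0 3 -4.9 0 0 0 0; 0 3 -4.9 0 0 0 0; 0 0 0 0 0 0 0; 0 0 0 0 0 0 0" --force 10

```text
time: 3.08
tool_pos: [0.5035, 0.0091, 0.2264]
tool_rot: [3.141, 0.001, -0.066]
contact_force: [-0.3, 0.0, -0.3]
opening: 0.0007
grip_force: 0.0
```

```bash
cat >> h.py <<'E'
def st():
    q=np.load("pose.npy");o=robot.observe();a=q[2];d=np.array(o["tool_pos"])[:2]-q[:2]
    c,s=np.cos(a),np.sin(a);print("feeder mm",1e3*np.array([c*d[0]+s*d[1],-s*d[0]+c*d[1],o["tool_pos"][2]]),"rpy",o["tool_rot"],"F",o["contact_force"],"open",o["opening"],"t",o["time"])
E
python3 -c "
from h import *
np.set_printoptions(precision=3,suppress=True);st()"
```

```text
feeder mm [  8.218 103.809 226.428] rpy [ 3.141  0.001 -0.066] F [-0.271  0.008 -0.257] open 0.0007226929445343254 t 3.075
```

Emit:
apply_moves --motion "0 0 -0.2 4.1 0 0 0; 0 0 0 4.1 0 0 0; 0 0 0 4 0 0 0; 0 0 0 0 0 0 0; 0 0.6 0 0 0 0 0; 0 0.6 0 0 0 0 0; 0 0.6 0 0 0 0 0; 0 0.6 0 0 0 0 0; 0 0.6 0 0 0 0 0; 0 0.6 0 0 0 0 0; 0 0.6 0 0 0 0 0; 0 0.6 0 0 0 0 0; 0 0.6 0 0 0 0 0; 0 0 0 0 0 0 0; 0 0 0 0 0 0 0; 0 0 0 0 0 0 0"

```text
time: 5.08
tool_pos: [0.5577, 0.0076, 0.1047]
tool_rot: [3.142, 0.0, -0.067]
contact_force: [-0.2, -0.1, 0.1]
opening: 0.0002
grip_force: 0.0
```

Run:
```python
from h import *
np.set_printoptions(precision=3,suppress=True);st()
for c in("side","top"):
    p=robot.read_camera(c)
    save(p,c+"1")
    for r in robot.search_frame("lever_ball",p)[:2]: print(r)
a=cv2.imread("pics/side1.png")[150:290,190:330]; b=cv2.imread("pics/top1.png")[130:270,220:360]
cv2.imwrite("pics/m1.png",cv2.resize(np.hstack([a,b]),None,fx=2.8,fy=2.8,interpolation=2))
```

```text
feeder mm [ 62.363 105.943 104.708] rpy [ 3.142  0.    -0.067] F [-0.21  -0.136  0.066] open 0.00017794491733638847 t 5.075
{'centre': [0.5471, -0.0277, 0.0857], 'score': 0.66}
```

View pics/m1.png

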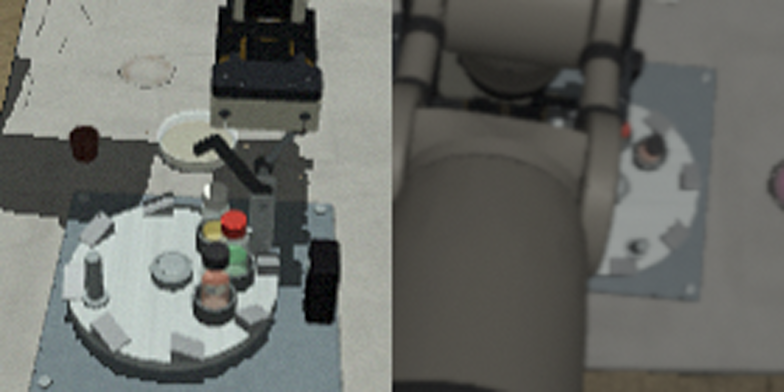

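Emit:
apply_moves --motion "0 -1 0 0 0 0 0; 0 0 0 3 0 0 0; 0 0 0 -6 0 0 0; 0 0 0 -6 0 0 0; 0 -2.2 3.5 0 0 0 0; 0 -2.2 3.5 0 0 0 0; 0 -2.2 3.6 0 0 0 0; 0 -2.2 3.6 0 0 0 0; 0 -2.2 3.6 0 0 0 0; 0 0 0 0 0 0 0; 0 0 0 0 0 0 0"

```text
time: 6.65
tool_pos: [0.4262, -0.1615, 0.1948]
tool_rot: [-3.141, -0.0, -0.068]
contact_force: [-0.0, -0.2, 0.3]
opening: 0.0002
grip_force: 0.0
```

Run:
```python
from h import *
np.set_printoptions(precision=3,suppress=True);st()
p=robot.read_camera("side")
save(p,"side2")
a=cv2.imread("pics/side2.png")[150:290,190:330]
cv2.imwrite("pics/m2.png",cv2.resize(a,None,fx=4,fy=4,interpolation=2))
```

```text
feeder mm [-57.395 -71.691 194.777] rpy [-3.141 -0.    -0.068] F [-0.048 -0.2    0.263] open 0.00015475167261800113 t 6.65
```

View pics/m2.png

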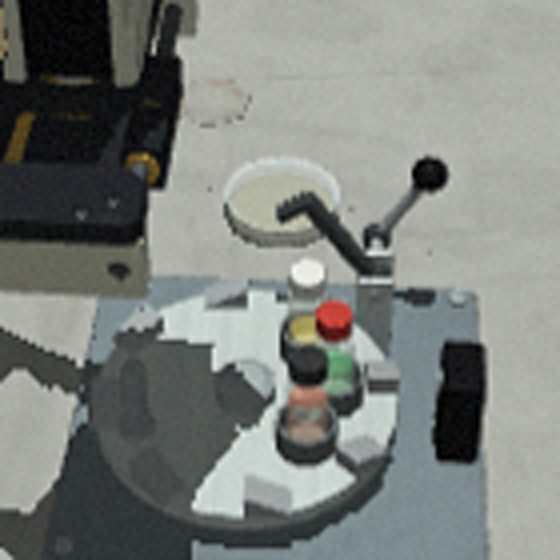

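Emit:
apply_moves --motion "0 0 0 4.5 0 0 0; 0 0 0 4.5 0 0 0; 0 0 0 4 0 0 0; 0 0 0 0 0 0 0; 0 0 -0.6 0 0 0 0; 0 0 -0.6 0 0 0 0; 0 0 -0.5 0 0 0 0; 0 0 -0.5 0 0 0 0; 0 0 -0.5 0 0 0 0; 0 0 -0.5 0 0 0 0; 0 0 -0.5 0 0 0 0; 0 0 -0.5 0 0 0 0; 0 0 -0.5 0 0 0 0; 0 0 -0.5 0 0 0 0; 0 0 -0.4 0 0 0 0; 0 0 0 0 0 0 0; 0 0 0 0 0 0 0"

```text
time: 8.82
tool_pos: [0.4303, -0.1061, 0.0648]
tool_rot: [3.142, -0.001, -0.067]
contact_force: [0.5, -0.5, 0.4]
opening: 0.0004
grip_force: 0.0
```

Run:
```python
from h import *
np.set_printoptions(precision=3,suppress=True);st()
p=robot.read_camera("side")
save(p,"side3")
a=cv2.imread("pics/side3.png")[150:290,190:330]
cv2.imwrite("pics/m3.png",cv2.resize(a,None,fx=4,fy=4,interpolation=2))
q=np.load("pose.npy")
for th in(.4,.5,.6,.7):
    b=np.radians(205)-th+q[2]; b2=b-np.radians(205)  # post; vial at 0 deg
    for n,r,z,bb in(("post",.06,.086,b),("redvial",.046,.1,b2),("whitevial",.046,.1,b2+np.pi/4)): print(th,n,(proj(p,[q[0]+r*np.cos(bb),q[1]+r*np.sin(bb),z])[0]-[190,150])*4)
```

```text
feeder mm [-57.063 -16.086  64.777] rpy [ 3.142 -0.001 -0.067] F [ 0.518 -0.455  0.379] open 0.0004165026505119377 t 8.825
0.4 post [125.784 327.911]
0.4 redvial [327.032 340.879]
0.4 whitevial [330.089 291.246]
0.5 post [127.561 319.593]
0.5 redvial [322.618 346.749]
0.5 whitevial [332.783 297.327]
0.6 post [130.462 311.482]
0.6 redvial [317.357 352.298]
0.6 whitevial [334.615 303.6  ]
0.7 post [134.44  303.652]
0.7 redvial [311.296 357.461]
0.7 whitevial [335.556 310.004]
```

View pics/m3.png

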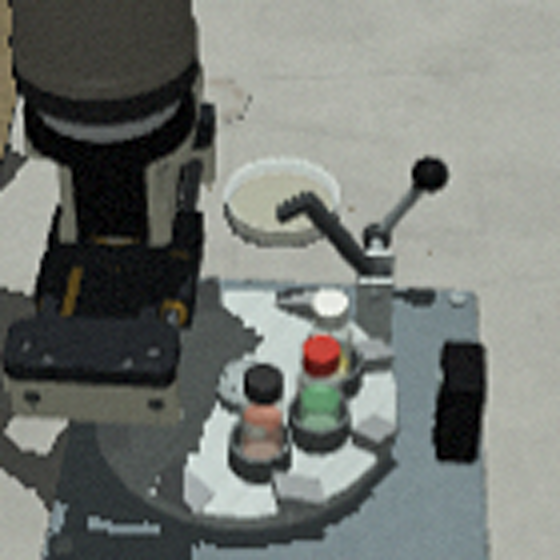

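Emit:
apply_moves --motion "0 0 0.8 0 0 0 0; 0 0 0.8 0 0 0 0; 0 0 0 -4.5 0 0 0; 0 0 0 -4.5 0 0 0; 0 0 0 -4.5 0 0 0; 0 4.5 -3.4 0 0 0 0; 0 4.5 -3.4 0 0 0 0; 0 4.5 -3.5 0 0 0 0; 0 4.5 -3.5 0 0 0 0; 0 0 0 0 0 0 0; 0 0 0 0 0 0 0"

```text
time: 10.25
tool_pos: [0.6172, 0.0029, 0.1991]
tool_rot: [3.141, 0.002, -0.067]
contact_force: [-0.9, 0.4, 0.2]
opening: 0.0008
grip_force: 0.0
```

```bash
python3 -c "
from h import *
np.set_printoptions(precision=3,suppress=True);st()"
```

```text
feeder mm [122.102 105.312 199.063] rpy [ 3.141  0.002 -0.067] F [-0.894  0.427  0.181] open 0.0007804866302847432 t 10.25
```

Down 9.5 cm, push −x by 5.2 cm, then back off and rise, and go to the post's −y side.

Emit:
apply_moves --motion "0 0 0 4.8 0 0 0; 0 0 0 4.7 0 0 0; 0 0 0 0 0 0 0; 0 -0.6 0 0 0 0 0; 0 -0.6 0 0 0 0 0; 0 -0.6 0 0 0 0 0; 0 -0.6 0 0 0 0 0; 0 -0.6 0 0 0 0 0; 0 -0.6 0 0 0 0 0; 0 -0.6 0 0 0 0 0; 0 -0.6 0 0 0 0 0; 0 -0.4 0 0 0 0 0; 0 0 0 0 0 0 0; 0 0 0 0 0 0 0; 0 1 0 0 0 0 0; 0 0 0 -4.8 0 0 0; 0 0 0 -4.7 0 0 0"

```text
time: 12.38
tool_pos: [0.5764, 0.0062, 0.2005]
tool_rot: [3.142, 0.001, -0.067]
contact_force: [0.8, -0.3, 0.3]
opening: 0.0005
grip_force: 0.0
```

Emit:
apply_moves --motion "0 -4 4 0 0 0 0; 0 -4 4 0 0 0 0; 0 -4 4 0 0 0 0; 0 -2 3.5 0 0 0 0; 0 0 0 0 0 0 0; 0 0 0 0 0 0 0"

```text
time: 13.12
tool_pos: [0.4265, -0.139, 0.1999]
tool_rot: [-3.142, -0.001, -0.068]
contact_force: [0.4, -0.0, 0.6]
opening: 0.0004
grip_force: 0.0
```

Run:
```python
from h import *
np.set_printoptions(precision=3,suppress=True);st()
p=robot.read_camera("side")
save(p,"side4")
a=cv2.imread("pics/side4.png")[150:290,190:330]
cv2.imwrite("pics/m4.png",cv2.resize(a,None,fx=4,fy=4,interpolation=2))
```

```text
feeder mm [-58.567 -49.171 199.918] rpy [-3.142 -0.001 -0.068] F [ 0.367 -0.005  0.625] open 0.00036127737973319955 t 13.125
```

View pics/m4.png

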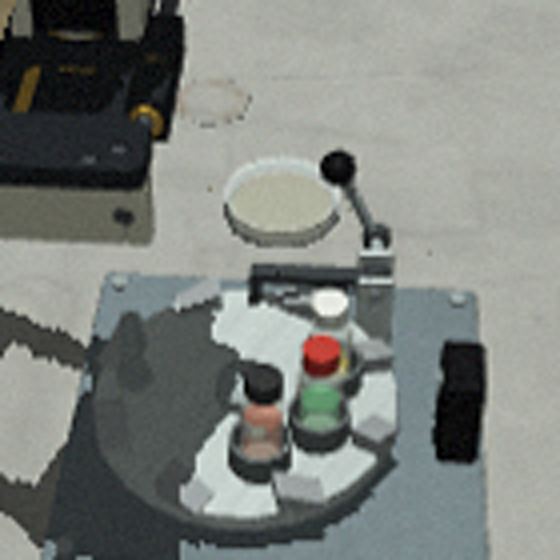

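Emit:
apply_moves --motion "0 0 0 4.5 0 0 0; 0 0 0 4.5 0 0 0; 0 0 0 4.5 0 0 0; 0 0 0 0 0 0 0; 0 0 -1 0 0 0 0; 0 0 -1 0 0 0 0; 0 0 -0.8 0 0 0 0; 0 0 -0.4 0 0 0 0; 0 0 -0.4 0 0 0 0; 0 0 -0.3 0 0 0 0; 0 0 -0.3 0 0 0 0; 0 0 -0.2 0 0 0 0; 0 0 -0.1 0 0 0 0; 0 0 0 0 0 0 0; 0 0 0 0 0 0 0"

```text
time: 15.05
tool_pos: [0.4286, -0.0939, 0.0646]
tool_rot: [-3.141, 0.0, -0.067]
contact_force: [0.9, -0.2, 0.0]
opening: 0.0003
grip_force: 0.5
```

```bash
python3 -c "
from h import *
np.set_printoptions(precision=3,suppress=True);st()"
```

```text
feeder mm [-59.554  -4.081  64.593] rpy [-3.141  0.    -0.067] F [ 0.899 -0.154  0.036] open 0.0002706071389224036 t 15.05
```

No firm stop felt yet; creep on.

Emit:
apply_moves --motion "0 0 -0.1 0 0 0 0; 0 0 -0.1 0 0 0 0; 0 0 0 0 0 0 0"

```text
time: 15.42
tool_pos: [0.429, -0.092, 0.0647]
tool_rot: [3.142, -0.0, -0.067]
contact_force: [0.4, -1.1, -0.2]
opening: 0.0005
grip_force: 0.7
```

Emit:
apply_moves --motion "0 0 -0.1 0 0 0 0; 0 0 -0.1 0 0 0 0; 0 0 0 0 0 0 0"

```text
time: 15.8
tool_pos: [0.4293, -0.0907, 0.0648]
tool_rot: [3.14, -0.001, -0.067]
contact_force: [0.8, -7.1, -1.5]
opening: 0.0002
grip_force: 2.9
```

Emit:
apply_moves --motion "0 0 -0.1 0 0 0 0; 0 0 0 0 0 0 0"

```text
time: 16.05
tool_pos: [0.4293, -0.0904, 0.0648]
tool_rot: [3.139, -0.001, -0.067]
contact_force: [-1.0, -10.6, -1.2]
opening: 0.0004
grip_force: 5.1
```

Emit:
apply_moves --motion "0 0 0.5 0 0 0 0; 0 0 1 0 0 0 0; 0 0 1 0 0 0 0; 0 0 0 -4.5 0 0 0; 0 0 0 -4.5 0 0 0; 0 0 0 -4.5 0 0 0; 0 -3 3 0 0 0 0; 0 0 0 0 0 0 0; 0 0 0 0 0 0 0"

```text
time: 17.18
tool_pos: [0.3955, -0.142, 0.1996]
tool_rot: [-3.141, -0.0, -0.068]
contact_force: [1.1, 0.3, -0.2]
opening: 0.0004
grip_force: 0.0
```

Run:
```python
from h import *
np.set_printoptions(precision=3,suppress=True);st()
p=robot.read_camera("side")
save(p,"side5")
a=cv2.imread("pics/side5.png")[150:290,190:330]
cv2.imwrite("pics/m5.png",cv2.resize(a,None,fx=4,fy=4,interpolation=2))
q=np.load("pose.npy")
for th in(.7,.785,.85):
    b=np.radians(205)-th+q[2]; print(th,(proj(p,[q[0]+.06*np.cos(b),q[1]+.06*np.sin(b),.086])[0]-[190,150])*4)
```

```text
feeder mm [-89.285 -54.261 199.609] rpy [-3.141 -0.    -0.068] F [ 1.129  0.257 -0.162] open 0.00036241671147735154 t 17.175
0.7 [134.44  303.652]
0.785 [138.629 297.27 ]
0.85 [142.306 292.584]
```

View pics/m5.png

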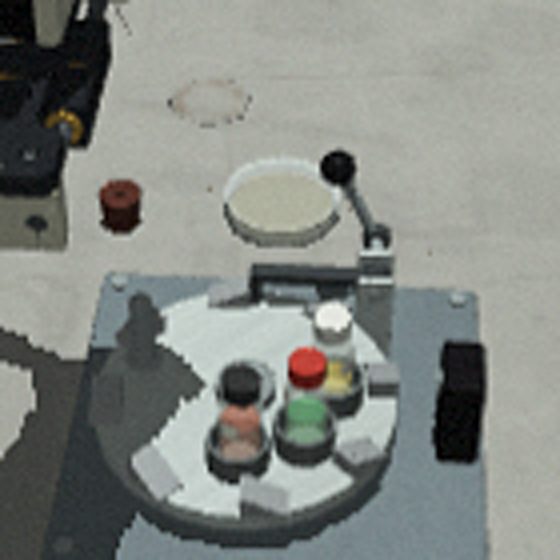

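The picture shows the post top at about (140, 297), which matches 0.785. The pawl is down (ball at (338, 167)), the vials are upright, and the arm is clear.

```bash
python3 -c "
from cell import robot
print(robot.hand_in())"
```

```text
the job is handed in; nothing more can be done
None
```

I handed the job in: the wheel is back one notch, its next tooth stopped firmly against the lowered pawl (about 10 N felt at the post). The last picture shows the vials upright and the arm clear of everything, and the stopper and petri dish look untouched; the beaker was out of that view, but the arm never went near it. No verdict was returned.

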